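# Clear the jammed ball from a chromatography column

### The job

The glass column tube in the tilting stand has its valve ball jammed at the bottom. Tip the tube fully upright, then take the push rod (straight slim shaft, plain straight handle) out of the white tool rack and push it down inside the tube until its round collar rests on the tube's rim, so that the ball drops into the steel cup underneath. Leave the rod standing in the upright tube and let go of it.

Things in the scene. Friction and masses are not known exactly. Their poses are not given: they have to be found in the camera images.
- stand: Fixed grey stand of the leaning tube. Origin: centre of the base plate's underside (150 x 120 x 8 mm), z up. Two cheeks, 88 mm high, 30 mm wide in x, at y = -53..-45 and 45..53 mm hold the tube's pivot, which runs along the stand's y, 75 mm up. An open steel cup (floor 12 mm up, rim 38 mm up, 72 mm wide) is fixed centrally under the pivot.
- tube (a joint): Lean of the tube about the pivot, rad: 0 = upright against a firm stop, positive = mouth leans towards the stand's +x, up to 0.85. Stiff hinge (0.2 N m friction), stays where left. Clear barrel, 30 mm outside, 24 mm bore, starting 20 mm below the pivot.
- tube_mouth (a point): Centre of the tube's rim, 80 mm from the pivot; upright it is 155 mm above the bench, over the stand's origin. The top 26 mm of the tube is a grey cylindrical mouth piece, 46 mm outside, good to grip (one finger on each y side of the stand) or push; the funnel inside narrows from 38 mm to the 24 mm bore. z points out along the tube.
- push_rod: Rod, 0.1-0.2 kg, hanging upright in any of the rack's 3 holes. Origin: centre of the collar's underside; z up; at first y is along the rack's row, x across it. Collar 52 mm wide, 6 thick; above it a plain straight handle, 20 mm diameter, 6 to 61 mm above the origin; below it a straight shaft, 12 mm wide (8 at the tip), 92 mm long: collar on rim, it ends 12 mm below the pivot, past the jam.
- rack: White fixed rack, 75 x 260 mm, origin at the centre of its underside; plate top 105 mm up, holes 32 mm wide at y = -80, 0, 80 mm. Three tools with like collars hang in it in any order, grips up to 61 mm above the plate. Not wanted: the one with a ball grip and short 38 mm shaft, and the one with a crossbar grip (60 mm, along the rack's x) and a 28 mm wide foot.
- ball: Steel ball, 20 mm diameter, 33 g, origin at its centre. Jammed in the tube at the height of the pivot, held from below by two spring catches; a push of 5 to 15 N from above forces it through and it falls into the cup.
Things that resemble listed ones, but are neither listed nor needed, are in the scene too. Leave any purple look-alike of the push_rod alone.

How it is judged:
On the way, in this order (a step that is already met when the one before it is completed fails the run):
1. the tube is tipped upright with the ball still jammed in it (value of joint tube below 0.17 rad and z of ball in the frame of stand above 0.055 m), for 0.2 s.
2. the push rod has entered the upright tube by at least 15 mm while the ball is still jammed (all of step 1 and horizontal distance between push_rod and stand below 0.015 m and z of push_rod in the frame of stand below 0.232 m), for 0.02 s.
At the end, for the whole second after the job is handed in: Tube upright within 0.17 rad; push rod at rest in it, within 0.2 rad of vertical, its collar centred within 15 mm over the stand's origin and within 10 mm of the rim's height (155 mm); ball in the stand's cup: centre under 45 mm high and within 40 mm of the stand's origin (value of joint tube below 0.17 rad and horizontal distance between push_rod and stand below 0.015 m and z of push_rod in the frame of stand between 0.145 and 0.165 m and angle between push_rod's own z axis and vertical below 0.2 rad and linear speed of push_rod below 0.03 m/s and z of ball in the frame of stand below 0.045 m and horizontal distance between ball and stand below 0.04 m); the robot touches nothing.
It also fails if it takes over 51 s, if anything falls off the work surface, if the arm or the gripper's body presses on something with over 40 N, if the wrist force passes 120 N, or if a joint passes its speed limit or range.

### The arm

A 7-joint arm with a two-finger parallel gripper is mounted at the origin on the work surface. World frame = base frame: x ahead of the robot, y to its left, z up, the work surface at z = 0. Lengths are in m, angles in rad, forces in N, time in s.
With the tool pointing down it reaches from about 0.425 to 0.875 m from the base axis. Payload 4.7 kg.
Tool frame: the origin (TCP) lies at the very end of the fingers, on their centre line; the grasp point (between the pads) lies 19 mm behind it (ctrl.grasp_offset is the distance from the TCP to the grasp point, in m); y points along the fingers, x is the direction in which the jaws open and shut, and the axes are right-handed (so a half turn about y gives the same grasp; the last joint's range is limited). The gripper opens to 87 mm and grips with 3 to 60 N. Pads are 19 mm wide; open, the fingers measure 117 mm over their backs; the gripper's body (75 mm by 190 mm) begins 51 mm behind the grasp point.
Start: joints at [1.27, 0.321, -0.07, 1.45, 0.023, 1.371, -0.057], TCP at [0.201, -0.618, 0.223] pointing down, gripper open.
Joint ranges: [-2.86, 2.86], [-0.3, 2.09], [-1.38, 1.24], [0.06, 2.45], [-1.56, 4.7], [0.09, 2.05], [-2.69, 2.69]. Speed limits (rad/s): [2.57, 2.57, 3.14, 3.14, 3.14, 3.14, 3.14].

### API

Orientations are given as [roll, pitch, yaw] about the fixed x, y, z axes, in that order (R = Rz(yaw) Ry(pitch) Rx(roll)).
In Python, from workcell import ctrl gives the robot as it stands. The module is installed in compiled form; this text tells all that it offers.
- The arm moves only by the tool jog_arm, never from a script. Its argument "moves" is text: rows parted by semicolons, each of 4 numbers parted by spaces: the shift along the tool's x, y, z in units of 200 mm (1.0 is 200 mm), then the turn about the tool's y in units of 180 degrees (1.0 is 180 degrees). In form: x y z twist; .... A call has 1 to 12 rows; each row shifts and turns the pose as measured when the row begins, along the tool's axes as they then stand; what a row does not reach is not made up. A row lasts 1/10 s, in which the tool goes at most 50 mm and 8.59 degrees, less where a joint would pass 70% of its speed; a pose out of reach is approached as far as the arm can. A call with a number of a shift or a turn outside -1 to 1 is refused whole. A call with a gripper value outside its range is refused whole. "hand" is the opening, from 0 (shut) to 1 (fully open), set as the call begins (left out, the last holds). The fingers move at their own pace and stop on an object; "grip_force" is the grip in N (left out, the last holds). Time passes only in rows, so rows that do not move let the fingers close. It gives the time, the measured TCP pose, the force and the opening at its end, in the units of the state.
- ctrl.observe(): the state, without advancing time (a new reading comes with each control period).
- ctrl.snapshot(name): name is "scene" or "top"; returns a dict with "color" (384x512x3 uint8, blue, green, red), "fx", "fy", "cx", "cy" (pixels), "k1" (the pictures are not rectified: a ray, as slopes to the right and down, at radius r is drawn at 1 + k1 r^2 times it, then the intrinsics apply), "R" (3x3) and "t" (3): a world point X has camera coordinates R X + t. Camera axes: x right, y down, z forward; pixel columns grow to the right and rows downward; lengths in m; the calibration is good to about 2 mm. A picture is of the moment at which its call begins. There is no depth.
- ctrl.close_job(): hands the job in, once; it reports no verdict.
The state is a dict: "t": time; "joints": joint angles; "qvel": joint speeds; "tau": joint torques, N m; "tcp_pos": TCP position; "tool_rot": TCP orientation; "force": force on the tool from outside, world axes, zero at the start; "wrist_torque": the same for the moment, N m; "width": finger opening in m.
Only numpy, scipy, OpenCV 4.12 (cv2) and the standard library are available. Lean on these libraries where they do the work, as an engineer would, in place of code of your own. Each camera call takes 0.05 s, during which the arm holds its last target. There are 200 camera calls.

## Working session

There is one attempt and no reset: what is moved stays moved. The work goes in short steps, Python scripts to look and compute and a tool call to move; the robot and the scene stay as the last step left them, time stands still between calls to the robot, and variables do not carry over. Pictures are saved under pics/ and viewed, about 8 in all and at most 12, crops included, and the job is handed in when it is done.

Besides the shell and the picture viewer there is one more tool, called after "Request:" as a command line: name --argument value ..., lists and objects as JSON in quotes. jog_arm: Moves the arm, as the interface text tells. Shifts and turns lie within -1 to 1; 1 stands for 200 mm of shift or 180 degrees of turn. Its arguments: {"type":"object","properties":{"moves":{"type":"string"},"hand":{"type":"number"},"grip_force":{"type":"number"}},"required":["moves"]}

```bash
mkdir -p pics
cat > h.py <<'E'
import numpy as np, cv2
from workcell import ctrl
def snap(n,f):
    s=ctrl.snapshot(n); cv2.imwrite('pics/%s.png'%f,s['color']); np.save('pics/%s.npy'%f,s,allow_pickle=True); return s
def load(f): return np.load('pics/%s.npy'%f,allow_pickle=True).item()
def ray(s,u,v):
    K=np.array([[s['fx'],0,s['cx']],[0,s['fy'],s['cy']],[0,0,1.]])
    p=cv2.undistortPoints(np.array([[[u,v]]],float),K,np.array([s['k1'],0,0,0,0.]))[0,0]
    R=np.array(s['R']);c=-R.T@np.array(s['t']);d=R.T@np.r_[p,1];return c,d/np.linalg.norm(d)
def plane(s,u,v,z):
    c,d=ray(s,u,v);return c+d*(z-c[2])/d[2]
def tri(s1,p1,s2,p2):
    c1,d1=ray(s1,*p1);c2,d2=ray(s2,*p2)
    A=np.c_[d1,-d2];x=np.linalg.lstsq(A,c2-c1,rcond=None)[0]
    a=c1+d1*x[0];b=c2+d2*x[1];return (a+b)/2,np.linalg.norm(a-b)
def proj(s,X):
    R=np.array(s['R']);p=R@np.array(X)+np.array(s['t']);x=p[:2]/p[2];x=x*(1+s['k1']*(x@x))
    return x[0]*s['fx']+s['cx'],x[1]*s['fy']+s['cy']
E
python3 - <<'E'
from h import *
o=ctrl.observe();print({k:np.round(v,3) for k,v in o.items()})
a=snap('scene','s0');b=snap('top','t0')
for s in(a,b):print(-np.array(s['R']).T@s['t'],np.round(s['R'],2).tolist(),s['fx'],s['k1'])
for n in('s0','t0'):
    cv2.imwrite('pics/%sb.png'%n,cv2.resize(cv2.imread('pics/%s.png'%n),(800,600),interpolation=cv2.INTER_CUBIC))
E
```

```text
{'t': np.float64(0.0), 'joints': array([ 1.27 ,  0.322, -0.07 ,  1.452,  0.023,  1.371, -0.057]), 'qvel': array([-0.   , -0.   , -0.   ,  0.002,  0.   , -0.   , -0.001]), 'tau': array([ 0.0000e+00, -4.9129e+01, -4.0400e-01, -3.1252e+01, -6.4000e-02,
        4.4000e-02,  0.0000e+00]), 'tcp_pos': array([ 0.201, -0.618,  0.221]), 'tool_rot': array([-1.571,  0.002, -1.256]), 'force': array([-0.26 , -0.776,  0.037]), 'wrist_torque': array([ 0.049,  0.02 , -0.063]), 'width': np.float64(0.087)}
[ 0.82878942 -0.28489954  0.70333944] [[0.56, 0.83, -0.0], [0.69, -0.47, -0.55], [-0.46, 0.31, -0.84]] 378.6778755897645 0.04201019650913948
[ 0.34257002 -0.05356545  1.0532738 ] [[-0.0, -1.0, -0.01], [-0.98, 0.0, -0.19], [0.19, 0.01, -0.98]] 494.98296052644497 -0.18000922657699395
```

View pics/s0b.png

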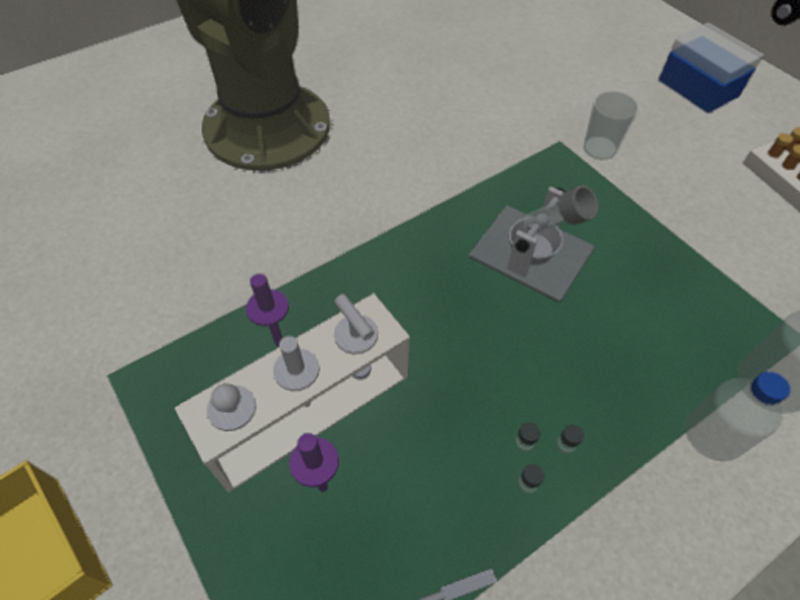

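View pics/t0b.png

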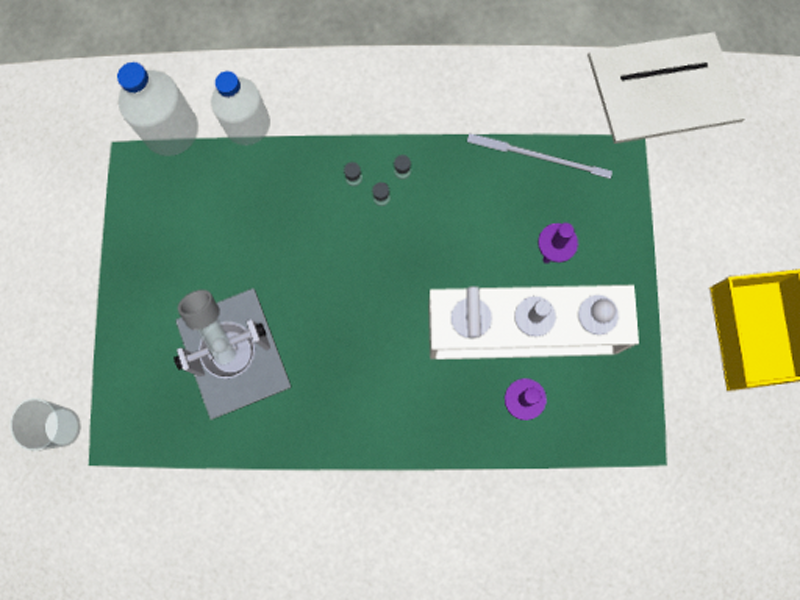

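Scene view: tools in the rack are crossbar (355,315), plain handle (291,355) and ball grip (227,397), in 800x600 pixels. The plain straight handle in the middle hole fits the push rod. There are purple look-alikes on both sides of the rack at (265,300) and (312,455). The tube leans with its mouth at (580,205); in the top view the mouth is at (198,305) and the stand at (234,355).

Run:
```python
from h import *
a=load('s0');b=load('t0')
f=.64
ts=lambda u,v:(u*f,v*f)
# crop views
A=a['color'];B=b['color']
c1=cv2.resize(A[165:320,100:275],None,fx=3.4,fy=3.4,interpolation=cv2.INTER_CUBIC)[:,:595]
c2=cv2.resize(B[165:285,90:210],None,fx=4,fy=4,interpolation=cv2.INTER_CUBIC)
print(c1.shape,c2.shape)
cv2.imwrite('pics/c1.png',c1)
cv2.imwrite('pics/c2.png',c2)
# plate corners by green-mask complement
hsv=cv2.cvtColor(B,cv2.COLOR_BGR2HSV)
g=((hsv[...,1]>70)&(hsv[...,0]>50)&(hsv[...,0]<100)).astype(np.uint8)
ng=1-g
n,l,st,ce=cv2.connectedComponentsWithStats(ng)
for i in range(1,n):
    if st[i,4]>60:
        cs=cv2.findContours((l==i).astype(np.uint8),0,2)[0][0]
        box=cv2.boxPoints(cv2.minAreaRect(cs)); print(st[i],ce[i].round(1),box.round(1).tolist())
# rough positions
print('stand corners',[plane(b,*ts(*p),.008).round(4).tolist() for p in((177,320),(254,290),(290,388),(210,418))])
print('rod top',tri(b,ts(541,303),a,(291*f,341*f)),'collar',tri(b,ts(535,317),a,(296*f,368*f)))
print('rack corners',[plane(b,*ts(*p),.105).round(4).tolist() for p in((430,290),(634,286),(638,345),(431,349))])
print('mouth',tri(b,ts(196,301),a,(584*f,204*f)))
for p,q in(((558,242),(265,300)),((527,400),(312,460))):pass
print('purple tops',tri(b,ts(567,229),a,(308*f,438*f)),tri(b,ts(534,394),a,(259*f,279*f)))
```

```text
(527, 595, 3) (480, 480, 3)
[     0      0    512    384 121599] [264.1 189.1] [[-0.0, 0.0], [511.0, 0.0], [511.0, 383.0], [0.0, 383.0]]
[252  99  11  15 127] [257. 106.] [[252.0, 99.0], [262.0, 99.0], [262.0, 113.0], [252.0, 113.0]]
[220 104  11  15 128] [225.4 110.8] [[220.0, 104.0], [230.0, 104.0], [230.0, 118.0], [220.0, 118.0]]
[238 117  11  14 124] [243.6 123.4] [[238.0, 117.0], [248.0, 117.0], [248.0, 130.0], [238.0, 130.0]]
[344 142  26  27 548] [356.7 154.8] [[342.6000061035156, 144.0], [367.8999938964844, 141.1999969482422], [370.6000061035156, 165.8000030517578], [345.29998779296875, 168.60000610351562]]
[ 274  182  135   48 6017] [340.1 205.4] [[273.6000061035156, 183.39999389648438], [407.6000061035156, 181.5], [408.20001220703125, 227.6999969482422], [274.29998779296875, 229.60000610351562]]
[ 112  185   74   84 4156] [146.2 224.2] [[98.30000305175781, 195.6999969482422], [158.10000610351562, 173.10000610351562], [186.60000610351562, 248.5], [126.80000305175781, 271.1000061035156]]
[323 242  27  27 583] [335.9 255. ] [[323.0, 242.0], [349.0, 242.0], [349.0, 268.0], [323.0, 268.0]]
stand corners [[0.5226, 0.2755, 0.008], [0.5648, 0.1671, 0.008], [0.4284, 0.1132, 0.008], [0.3869, 0.2229, 0.008]]
rod top (array([ 0.51290496, -0.20353181,  0.17164053]), np.float64(0.00014983317062288029)) collar (array([ 0.50797396, -0.20611038,  0.10608178]), np.float64(0.0006814605918804279))
rack corners [[0.543, -0.0757, 0.105], [0.5473, -0.3354, 0.105], [0.4717, -0.3362, 0.105], [0.4685, -0.0763, 0.105]]
mouth (array([0.52440596, 0.21257783, 0.1348963 ]), np.float64(0.00011748997292572824))
purple tops (array([ 0.60755716, -0.24042636,  0.15631237]), np.float64(0.0022772386883000545)) (array([ 0.40900524, -0.19321894,  0.15412431]), np.float64(0.0032644007330472186))
```

View pics/c1.png

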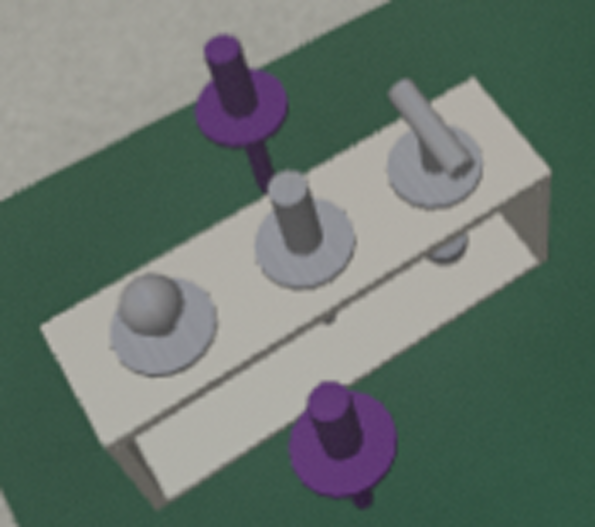

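View pics/c2.png

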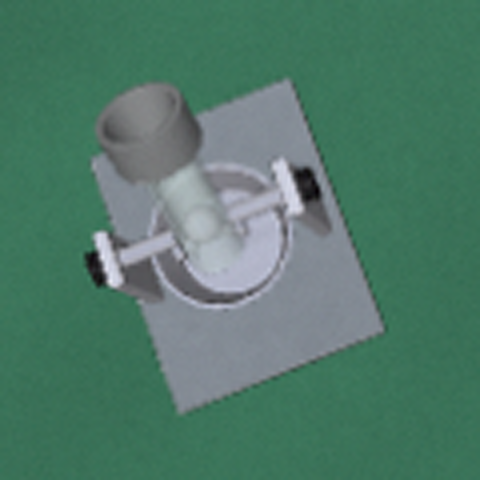

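The enlarged crop confirms it: the middle tool has a plain straight handle and a slim shaft tip visible under the plate (crop 328,315). The one on the right is the crossbar with a wide foot, and the one on the left has the ball grip. In the top crop the pivot caps are at (96,268) and (307,185), and the plate corners are at (290,78), (383,330) and (180,411). The triangulated rod (0.508,-0.206) agrees with the rack centre. The tube lean is about 0.7 rad.

Run:
```python
from h import *
b=load('t0')
c=lambda x,y:(x/4+90-.4,y/4+165-.4)
P=[plane(b,*c(*p),.008)[:2] for p in((290,78),(383,330),(180,411))]
print(np.round(P,4),np.linalg.norm(P[0]-P[1]),np.linalg.norm(P[1]-P[2]))
ctr=(P[0]+P[2])/2;ax=P[0]-P[1];ay=P[2]-P[1];print('plate ctr',ctr,np.arctan2(ax[1],ax[0]),np.arctan2(-ay[0],ay[1]))
C=[plane(b,*c(*p),.075)[:2] for p in((307,185),(96,268))]
d=C[1]-C[0];print('caps',C,(C[0]+C[1])/2,np.linalg.norm(d),np.arctan2(-d[0],d[1]))
cu=[plane(b,*c(*p),.038)[:2] for p in((150,235),(294,235),(222,163),(222,307))];print('cup',np.mean(cu,0))
```

```text
[[0.5681 0.1683]
 [0.431  0.1138]
 [0.3872 0.2225]] 0.14755239775911155 0.11718032692786311
plate ctr [0.47769336 0.19537519] 0.37819308743725044 0.3829668299982468
caps [array([0.49842975, 0.14343391]), array([0.45598836, 0.2510823 ])] [0.47720905 0.19725811] 0.1157127889998543 0.37554783056143687
cup [0.4780034  0.19544691]
```

Request:
jog_arm --moves "0 0 0.25 0; 0 0 0.25 0; 0 -0.1 0.25 0; 0 -0.1 0.25 0" --hand 0

```text
t: 0.5
tcp_pos: [0.3771, -0.5613, 0.2534]
tool_rot: [-1.581, 0.01, -1.277]
force: [0.7, -0.3, -0.3]
width: 0.063
```

Request:
jog_arm --moves "-0.2 0 0.12 -0.01; -0.2 0 0.12 -0.01; -0.2 0 0.12 -0.01; -0.2 0 0.12 0; -0.2 0 0.12 0; -0.2 0 0.12 0; -0.2 0 0.12 0; -0.2 0 0.12 0; -0.2 0 0.12 0; -0.2 0 0.12 0; -0.2 0 0.12 0; -0.2 0 0.12 0"

```text
t: 1.7
tcp_pos: [0.4728, 0.0126, 0.2512]
tool_rot: [-1.58, 0.013, -1.175]
force: [2.1, 0.0, -0.2]
width: 0.0003
```

Request:
jog_arm --moves "-0.16 0 0.18 0; -0.16 0 0.18 0; -0.16 0 0.18 0; -0.16 0 0.18 0; -0.16 0 0.18 0; 0 0.05 0.02 0; 0 0.15 0 0; 0 0.15 0 0; 0 0.15 0 0"

```text
t: 2.6
tcp_pos: [0.581, 0.2516, 0.1488]
tool_rot: [-1.575, 0.017, -1.165]
force: [0.9, 0.5, -0.0]
width: 0.0
```

Request:
jog_arm --moves "0.065 0.1 0 0.009; 0 0.08 0 0; 0 0 0 0"

```text
t: 2.9
tcp_pos: [0.5814, 0.2367, 0.1046]
tool_rot: [-1.586, 0.017, -1.193]
force: [-0.1, -0.2, 0.3]
width: 0.0009
```

Request:
jog_arm --moves "0 -0.04 -0.1 0; 0 0 -0.08 0; 0 0 -0.06 0; 0 0 -0.06 0; 0 0 -0.04 0; 0 0 0 0"

```text
t: 3.5
tcp_pos: [0.539, 0.2207, 0.1309]
tool_rot: [-1.529, 0.016, -1.191]
force: [-0.6, 0.1, -0.0]
width: 0.001
```

Request:
jog_arm --moves "0 0.05 -0.03 0; 0 0.02 -0.04 0; 0 0 -0.04 0; 0 0 -0.03 0; 0 0 0 0"

```text
t: 4.0
tcp_pos: [0.5312, 0.2182, 0.1268]
tool_rot: [-1.483, 0.016, -1.189]
force: [0.4, 0.2, 0.2]
width: 0.0005
```

Run:
```python
from h import *
o=ctrl.observe();print({k:np.round(v,3).tolist() for k,v in o.items()})
a=snap('scene','s1');b=snap('top','t1')
A=cv2.resize(a['color'][70:230,270:430],(400,400),interpolation=2);B=cv2.resize(b['color'][150:310,70:230],(400,400),interpolation=2)
cv2.imwrite('pics/v1.png',np.hstack([A,B]))
```

```text
{'t': 4.0, 'joints': [0.296, 0.25, -0.815, 1.819, 0.201, 1.067, -1.775], 'qvel': [-0.004, 0.008, 0.006, -0.012, 0.004, -0.011, -0.004], 'tau': [-0.031, -34.238, -5.723, -29.288, -0.088, -0.543, 0.04], 'tcp_pos': [0.531, 0.218, 0.127], 'tool_rot': [-1.483, 0.016, -1.189], 'force': [0.44, 0.152, 0.23], 'wrist_torque': [-0.057, 0.007, -0.008], 'width': 0.0}
```

View pics/v1.png

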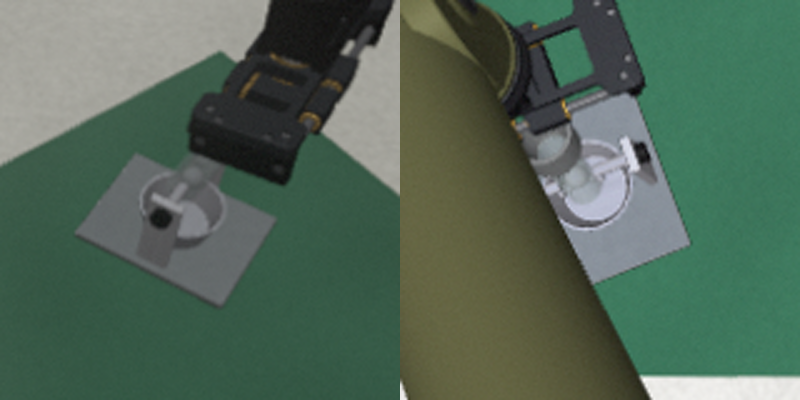

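Request:
jog_arm --moves "0 0 -0.09 0; 0 0 -0.07 0"

```text
t: 4.3
tcp_pos: [0.5104, 0.211, 0.1261]
tool_rot: [-1.462, 0.02, -1.188]
force: [36.2, 14.3, -24.1]
width: 0.0004
```

Request:
jog_arm --moves "0 0 0.1 0; 0 -0.15 0.1 0; 0 -0.25 0.05 0; 0 -0.25 0 0; 0.2 0 -0.1 0; 0.2 0 -0.1 0; 0.2 0 -0.1 0; 0.2 0 -0.1 0; 0.2 0 -0.1 0" --hand 0.6

```text
t: 5.2
tcp_pos: [0.5167, 0.0025, 0.2387]
tool_rot: [-1.491, 0.035, -1.166]
force: [0.4, 0.7, 0.2]
width: 0.0513
```

Run:
```python
from h import *
a=snap('scene','s2');b=snap('top','t2')
A=cv2.resize(a['color'][70:230,270:430],(400,400),interpolation=2);B=cv2.resize(b['color'][150:310,70:230],(400,400),interpolation=2)
cv2.imwrite('pics/v2.png',np.hstack([A,B]))
```

```text
(no output)
```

View pics/v2.png

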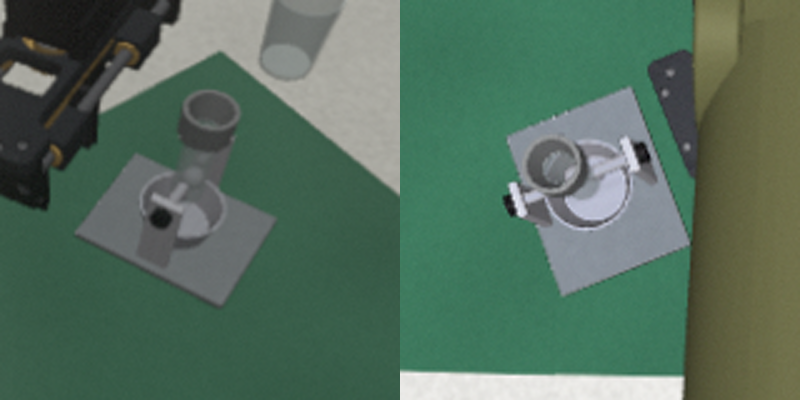

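Run:
```python
from h import *
a=load('s2');b=load('t2')
p,e=tri(a,(354,113.4),b,(131.2,214.2));print(p,e,p-[.4776,.196,.155])
```

```text
[0.47947336 0.19372979 0.1562366 ] 0.0006599410242399495 [ 0.00187336 -0.00227021  0.0012366 ]
```

Request:
jog_arm --moves "0.2 -0.1 -0.07 0; 0.2 0 -0.07 0; 0.2 0 -0.07 0; 0.2 0 -0.07 0; 0 0 0 0"

```text
t: 5.8
tcp_pos: [0.5192, -0.1725, 0.239]
tool_rot: [-1.509, 0.048, -1.175]
force: [-0.7, -0.8, 0.1]
width: 0.0519
```

Request:
jog_arm --moves "0.1 0 -0.1 0; 0.055 0 -0.047 0; 0 0 0 0; 0 0.1 0 0; 0 0.1 0 0; 0 0 0 0"

```text
t: 6.4
tcp_pos: [0.5039, -0.2014, 0.1898]
tool_rot: [-1.514, 0.064, -1.17]
force: [-0.3, 0.7, 0.7]
width: 0.0522
```

```bash
cat >> h.py <<'E'
from scipy.spatial.transform import Rotation as Ro
def rel(target):
    o=ctrl.observe();R=Ro.from_euler('xyz',o['tool_rot']).as_matrix()
    g=o['tcp_pos']-ctrl.grasp_offset*R[:,1]
    print('grasp pt',g.round(4),'axis',R[:,1].round(3),'units',(R.T@(np.array(target)-g)/.2).round(3))
E
python3 - <<'E'
from h import *
rel([.508,-.206,.142])
E
```

```text
grasp pt [ 0.5034 -0.2029  0.2084] axis [ 0.027  0.081 -0.996] units [ 0.044  0.33  -0.003]
```

Request:
jog_arm --moves "0.05 0 0 0; 0 0.1 0 0; 0 0.1 0 0; 0 0.08 0 0; 0 0.04 0 0; 0 0 0 0"

```text
t: 7.0
tcp_pos: [0.516, -0.2044, 0.1296]
tool_rot: [-1.508, 0.058, -1.165]
force: [0.1, 0.5, -0.2]
width: 0.0519
```

Run:
```python
from h import *
rel([.508,-.206,.142]);print(ctrl.observe()['force'])
```

```text
grasp pt [ 0.5154 -0.2059  0.1482] axis [ 0.035  0.079 -0.996] units [-0.012  0.03  -0.036]
[ 0.06096701  0.54155275 -0.20924027]
```

Request:
jog_arm --moves "-0.01 0.03 -0.05 0; 0 0 0 0"

```text
t: 7.2
tcp_pos: [0.5067, -0.2066, 0.1242]
tool_rot: [-1.506, 0.057, -1.164]
force: [-0.2, -0.2, -0.0]
width: 0.0522
```

Run:
```python
from h import *
rel([.508,-.206,.142]);print(ctrl.observe()['force'])
```

```text
grasp pt [ 0.506  -0.208   0.1429] axis [ 0.037  0.078 -0.996] units [-0.005  0.005  0.013]
[-0.23758066 -0.23141923 -0.02147189]
```

Request:
jog_arm --moves "0 0 0 0; 0 0 0 0; 0 0 0 0; 0 0 0 0; 0 0 0 0; 0 0 0 0" --hand 0 --grip_force 45

```text
t: 7.8
tcp_pos: [0.5079, -0.2077, 0.127]
tool_rot: [-1.504, 0.053, -1.165]
force: [-0.6, -2.1, -0.6]
width: 0.0195
```

Request:
jog_arm --moves "0 -0.08 0 0; 0 -0.15 0 0; 0 -0.2 0 0; 0 -0.2 0 0; 0 -0.2 0 0; 0 0 0 0"

```text
t: 8.4
tcp_pos: [0.4987, -0.2193, 0.2939]
tool_rot: [-1.509, 0.061, -1.164]
force: [0.2, 0.0, -0.9]
width: 0.0194
```

Run:
```python
from h import *
rel([.478,.195,.35])
a=snap('scene','s3');b=snap('top','t3')
A=cv2.resize(a['color'][100:300,80:280],(400,400),interpolation=2);B=cv2.resize(b['color'][120:280,260:420],(400,400),interpolation=2)
cv2.imwrite('pics/v3.png',np.hstack([A,B]))
```

```text
grasp pt [ 0.4981 -0.2208  0.3125] axis [ 0.032  0.08  -0.996] units [-1.957 -0.024  0.733]
```

View pics/v3.png

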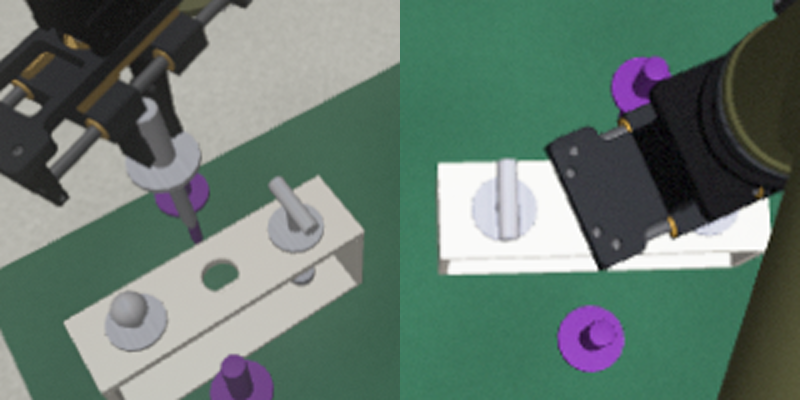

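The rod is held and out of the rack: the middle hole at (220,273) is empty and the rod is in the fingers at (165,160). The other tools and the purple ones haven't moved.

Request:
jog_arm --moves "-0.1 -0.08 0.03 0; -0.2 -0.04 0.08 0; -0.2 0 0.08 0; -0.2 0 0.08 0; -0.2 0 0.08 0; -0.2 0 0.08 0; -0.2 0 0.08 0; -0.2 0 0.08 0; -0.2 0 0.08 0; -0.1 0 0.04 0; 0 0 0 0"

```text
t: 9.6
tcp_pos: [0.4687, 0.1938, 0.3375]
tool_rot: [-1.536, 0.085, -1.156]
force: [-0.5, -0.6, -1.2]
width: 0.0192
```

Run:
```python
from h import *
rel([.478,.195,.325]);print(ctrl.observe()['tool_rot'])
```

```text
grasp pt [0.4687 0.1921 0.3561] axis [-0.003  0.091 -0.996] units [0.019 0.156 0.043]
[-1.53638304  0.08482294 -1.15562198]
```

Run:
```python
from h import *
a=snap('scene','s4');b=snap('top','t4')
A=cv2.resize(a['color'][30:180,290:440],(600,600),interpolation=2)
cv2.imwrite('pics/v4.png',A)
o=ctrl.observe();R=Ro.from_euler('xyz',o['tool_rot']).as_matrix()
g=o['tcp_pos']-.019*R[:,1]
for d in (R[:,1],R[:,1]-.067*R[:,2],np.array([0,0,-1.])):
    print(d.round(3),[((np.array(proj(a,g+d*l))-[290,30])*4).round(0).tolist() for l in(.034,.04,.132)])
```

```text
[-0.002  0.09  -0.996] [[325.0, 24.0], [322.0, 37.0], [284.0, 208.0]]
[-0.064  0.063 -0.998] [[320.0, 23.0], [316.0, 35.0], [266.0, 202.0]]
[ 0.  0. -1.] [[320.0, 27.0], [316.0, 40.0], [265.0, 219.0]]
```

View pics/v4.png

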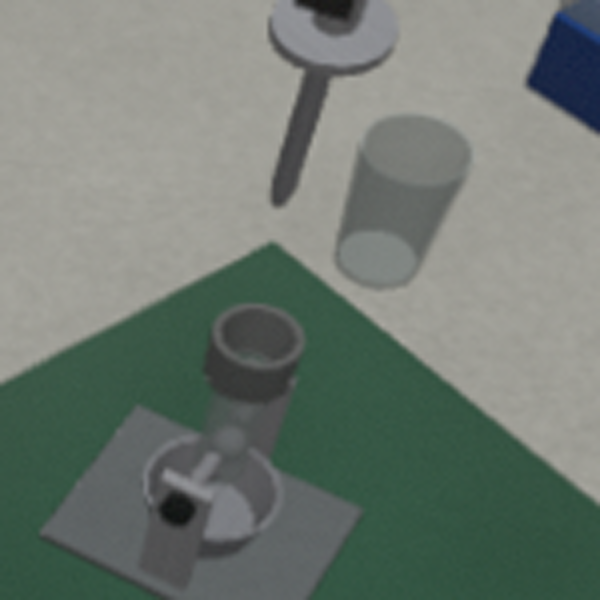

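The tip is at (280,204) in the crop, above the open mouth at (258,335), and the ball is still visible in the tube at (230,437). The rod roughly follows the tool axis, so I'll insert along that axis.

Request:
jog_arm --moves "0.1 0.05 0.02 0; 0 0.05 0 0; 0 0 0 0"

```text
t: 10.0
tcp_pos: [0.4824, 0.1688, 0.3121]
tool_rot: [-1.541, 0.082, -1.168]
force: [-0.0, -0.1, -1.6]
width: 0.0193
```

Run:
```python
from h import *
rel([.480,.188,.195]);print(ctrl.observe()['tool_rot'])
```

```text
grasp pt [0.4825 0.1671 0.3307] axis [-0.005  0.087 -0.996] units [-0.045  0.685  0.009]
[-1.54100106  0.08200131 -1.16833036]
```

Request:
jog_arm --moves "-0.045 0.05 0 0; 0 0.1 0 0; 0 0 0 0"

```text
t: 10.3
tcp_pos: [0.4784, 0.1781, 0.28]
tool_rot: [-1.543, 0.083, -1.174]
force: [0.1, -0.9, -1.9]
width: 0.019
```

Run:
```python
from h import *
rel([.480,.188,.195])
a=snap('scene','s5')
cv2.imwrite('pics/v5.png',cv2.resize(a['color'][30:180,290:440],(450,450),interpolation=2))
```

```text
grasp pt [0.4786 0.1765 0.2986] axis [-0.007  0.087 -0.996] units [-0.007  0.521  0.015]
```

View pics/v5.png

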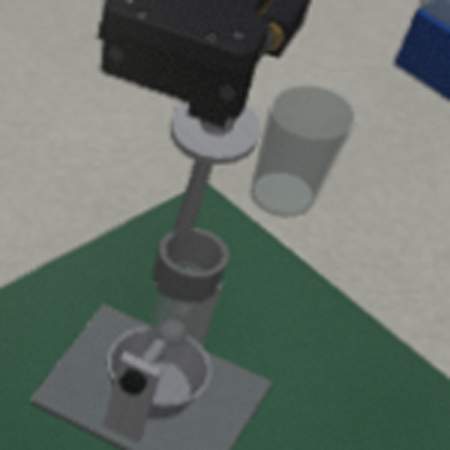

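Run:
```python
from h import *
a=load('s5')
c=a['color'][95:135,330:380]
c=cv2.convertScaleAbs(c,alpha=1.6)
cv2.imwrite('pics/v6.png',cv2.resize(c,(600,480),interpolation=2))
o=ctrl.observe();R=Ro.from_euler('xyz',o['tool_rot']).as_matrix()
g=o['tcp_pos']-.019*R[:,1]
f=lambda X:((np.array(proj(a,X))-[330,95])*12).round(0).tolist()
for d in (R[:,1],R[:,1]-.067*R[:,2],np.array([0,0,-1.])): print(f(g+d*.04),f(g+d*.132), (g+d*.132).round(3))
print(f([.478,.195,.155]))
```

```text
[375.0, -268.0] [277.0, 173.0] [0.479 0.189 0.169]
[358.0, -274.0] [227.0, 154.0] [0.47  0.185 0.169]
[358.0, -257.0] [225.0, 206.0] [0.479 0.177 0.169]
[284.0, 218.0]
```

View pics/v6.png

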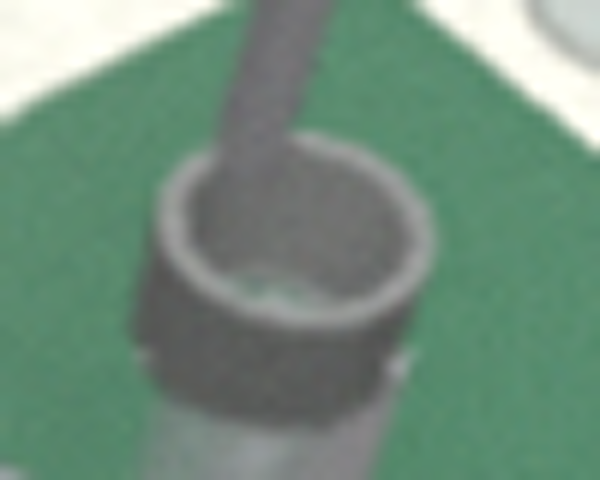

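The shaft passes in front of the far rim, so the tip is inside the mouth outline at about (250,178) in the crop, where the rim centre is (298,230). Next I'll measure the tip offset.

Run:
```python
from h import *
a=load('s5')
for p in((250,175),(255,180)):print(plane(a,330+p[0]/12,95+p[1]/12,.169),)
print(plane(a,330+298/12,95+230/12,.155))
rel([.480,.188,.195])
```

```text
[0.47638088 0.18490491 0.169     ]
[0.47770948 0.18479814 0.169     ]
[0.48135716 0.19506061 0.155     ]
grasp pt [0.4792 0.1772 0.3002] axis [-0.005  0.088 -0.996] units [-0.004  0.529  0.009]
```

Request:
jog_arm --moves "-0.025 0.05 0.02 0; 0 0.1 0 0; 0 0.1 0 0; 0 0 0 0"

```text
t: 10.75
tcp_pos: [0.4822, 0.1927, 0.233]
tool_rot: [-1.535, 0.083, -1.173]
force: [0.2, -0.2, -1.3]
width: 0.0191
```

Run:
```python
from h import *
rel([.480,.190,.195])
```

```text
grasp pt [0.4822 0.191  0.2516] axis [ 0.001  0.09  -0.996] units [ 0.024  0.281 -0.022]
```

Request:
jog_arm --moves "0.015 0.06 -0.015 0; 0.01 0.06 -0.01 0; 0 0.06 0 0; 0 0.06 0 0"

```text
t: 11.15
tcp_pos: [0.4837, 0.1923, 0.1867]
tool_rot: [-1.524, 0.081, -1.172]
force: [2.3, -0.0, 3.2]
width: 0.019
```

Run:
```python
from h import *
rel([.480,.190,.195]);print(ctrl.observe()['force'])
```

```text
grasp pt [0.4835 0.1905 0.2053] axis [ 0.011  0.093 -0.996] units [-0.     0.051 -0.019]
[ 2.30279124 -0.03268199  3.23655258]
```

Request:
jog_arm --moves "0 0.05 -0.01 0; 0 0.05 0 0; 0 0.05 0 0"

```text
t: 11.45
tcp_pos: [0.4987, 0.1997, 0.1726]
tool_rot: [-1.487, 0.074, -1.172]
force: [1.3, -2.6, 33.7]
width: 0.0189
```

Run:
```python
from h import *
rel([.480,.190,.195])
a=snap('scene','s7')
cv2.imwrite('pics/v7.png',cv2.resize(a['color'][60:180,290:410],(600,600),interpolation=2))
```

```text
grasp pt [0.4978 0.1978 0.1911] axis [ 0.049  0.101 -0.994] units [-0.    -0.027 -0.095]
```

View pics/v7.png

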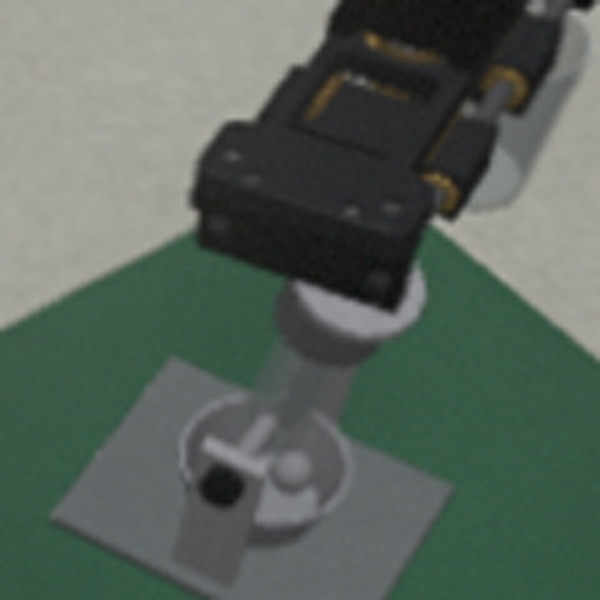

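The ball is in the cup at (292,470) and the collar is on the mouth. The push leaned the tube slightly towards +x, so I'll bring it back to the stop while still holding the rod.

Request:
jog_arm --moves "0 0 -0.07 0; 0 0 -0.06 0; 0 0 0 0"

```text
t: 11.8
tcp_pos: [0.4831, 0.1929, 0.1754]
tool_rot: [-1.465, 0.072, -1.171]
force: [1.0, -0.4, -1.3]
width: 0.019
```

Run:
```python
from h import *
rel([.480,.190,.195])
```

```text
grasp pt [0.4818 0.1909 0.1939] axis [ 0.069  0.107 -0.992] units [ 0.    -0.006 -0.009]
```

Request:
jog_arm --moves "0 0 -0.05 0"

```text
t: 11.9
tcp_pos: [0.4771, 0.1902, 0.1755]
tool_rot: [-1.457, 0.072, -1.171]
force: [7.4, 1.4, -0.5]
width: 0.0191
```

Request:
jog_arm --moves "0 0 0 0"

```text
t: 12.0
tcp_pos: [0.4773, 0.1902, 0.1754]
tool_rot: [-1.457, 0.072, -1.172]
force: [-0.4, -0.2, -0.7]
width: 0.0191
```

Run:
```python
from h import *
rel([.480,.190,.195])
```

```text
grasp pt [0.4758 0.1881 0.194 ] axis [ 0.077  0.11  -0.991] units [-0.001 -0.002  0.023]
```

Request:
jog_arm --moves "0 0 0 0; 0 0 0 0; 0 0 0 0; 0 0 0 0; 0 0 0 0" --hand 0.8

```text
t: 12.5
tcp_pos: [0.4753, 0.19, 0.1734]
tool_rot: [-1.464, 0.074, -1.172]
force: [0.6, 0.1, 0.7]
width: 0.0512
```

Request:
jog_arm --moves "0 -0.1 0 0; 0 -0.15 0 0; 0 -0.2 0 0; 0 -0.2 0 0; 0.2 0 0 0; 0.2 0 0 0; 0.2 0 0 0; 0.2 0 0 0; 0 0 0 0; 0 0 0 0"

```text
t: 13.5
tcp_pos: [0.5302, 0.0238, 0.2954]
tool_rot: [-1.465, 0.072, -1.168]
force: [-0.2, 1.1, -0.2]
width: 0.0697
```

Run:
```python
from h import *
a=snap('scene','s8');b=snap('top','t8')
A=cv2.resize(a['color'][60:180,290:410],(400,400),interpolation=2);B=cv2.resize(b['color'][165:285,80:200],(400,400),interpolation=2)
cv2.imwrite('pics/v8.png',np.hstack([A,B]))
```

```text
(no output)
```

View pics/v8.png

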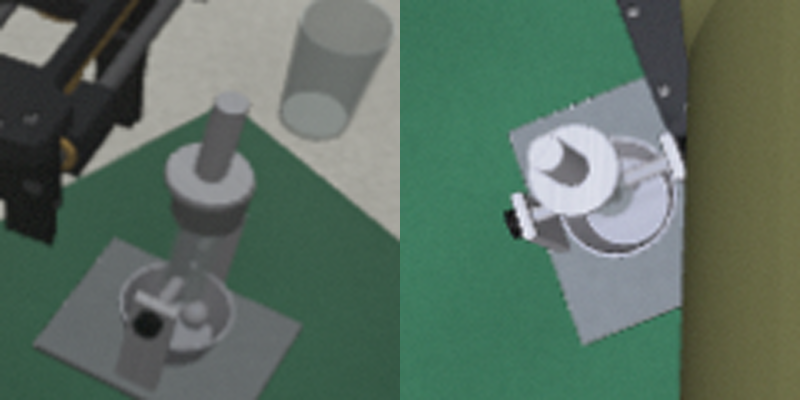

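Run:
```python
from h import *
a=load('s8');b=load('t8')
p,e=tri(a,(353,112.8),b,(131.9,215.7));q,e2=tri(a,(359.6,90.9),b,(124.1,210.3))
print(p,e,p-[.4777,.1955,0]);print(q,e2,q-p)
c,_=ray(a,290+194*.3,60+313*.3);print('ball',plane(a,290+194*.3,60+313*.3,.022))
```

```text
[0.47694506 0.19266137 0.15631497] 0.0016413629345144111 [-0.00075494 -0.00283863  0.15631497]
[0.47794029 0.19141633 0.2135694 ] 0.0016296940129623607 [ 0.00099523 -0.00124504  0.05725443]
ball [0.48380103 0.21199099 0.022     ]
```

```bash
python3 -c "
from workcell import ctrl
print(ctrl.close_job(), ctrl.observe()['t'])"
```

```text
the job is handed in; nothing more can be done
the job is handed in; nothing more can be done
```

I tipped the tube upright, moved the push rod from the rack's middle hole into it, and pushed until the collar sat on the rim. The ball dropped into the cup. I then let go, backed the arm clear and handed the job in at about 13.6 s. No verdict was reported.

**Last checks, from the two camera views:**

| Check | Measured | Needed |
|---|---|---|
| Collar centre from stand origin | about 3 mm | under 15 mm |
| Rod tilt | about 0.03 rad | under 0.2 rad |
| Collar top height | 156 mm (161 mm if seated) | 151–171 mm (underside 145–165 mm) |
| Ball in cup, from centre | about 18 mm | under 40 mm |
| Contact force on the tool | about 1 N (sensor noise) | no contact |

**Where things went off plan:**
- **Collar height:** it measured 5 mm lower than a seated collar should. I put this down to pixel picking, since the handle top at 214 mm nearly matches the expected 216 mm.
- **Tube lean during the push:** pushing the ball through made the tube lean roughly 0.2 rad. I brought it back against its stop before letting go.
- **Gripper tilt:** pushing against the tube tilted the gripper by about 0.1 rad. The moves could not correct this, so the rod went in slightly tilted and straightened up when released.
- **Pictures:** I viewed 11 rather than the planned 8; the limit was 12.

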